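# Feel whether two wax blocks have set

### The arm

A 7-joint arm with a two-finger parallel gripper is mounted at the origin on a cart in front of the work surface, level with it; the furniture and walls round the work are solid. World frame = base frame: x ahead of the robot, y to its left, z up, the work surface at z = 0. Lengths are in m, angles in rad, forces in N, time in s.
With the tool pointing down it reaches from about 0.4 to 0.9 m from the base axis. Payload 5.5 kg.
Tool frame: the origin (TCP) lies at the very end of the fingers, on their centre line; the grasp point (between the pads) lies 19 mm behind it (robot.grip_point_offset is the z of the grasp point in the tool frame, in m); z points along the fingers, y is the line along which they close (so a half turn about z gives the same grasp; the last joint's range is limited). The gripper opens to 92 mm and grips with 3 to 60 N. Pads are 19 mm wide; open, the fingers measure 130 mm over their backs; the gripper's body (75 mm by 190 mm) begins 47 mm behind the grasp point.
Start: joints at [-0.954, 0.501, -0.427, 1.55, 0.221, 1.138, -0.21], TCP at [0.225, 0.61, 0.227] pointing down, gripper open.
Joint ranges: [-2.88, 2.88], [-0.31, 2.03], [-1.54, 1.56], [0.2, 2.42], [-1.41, 4.55], [0.19, 2.02], [-2.57, 2.57]. Speed limits (rad/s): [2.57, 2.57, 3.14, 3.14, 3.14, 3.14, 3.14].

### API

Orientations are given as a 3x3 rotation matrix whose columns are the frame's x, y, z axes.
In Python, from cell import robot gives the robot as it stands. The module is installed in compiled form; this text tells all that it offers.
- The arm moves only by the tool send_rows, never from a script. Its argument "moves" is a list of rows, each an object with "twist": the turn, a rotation vector about the tool's x, y, z scaled (see below), a list of three; "offset": the shift along the tool's x, y, z scaled (see below), a list of three; "jaw": the closure in counts, from 0 (fully open) to 255 (shut). A call has 1 to 12 rows; each row shifts and turns the commanded pose from where the row before left it, along the tool's axes as they then stand; what a row does not reach is not made up. The controller multiplies each number of a shift by 0.4 m and each number of a turn by 4 degrees. A row lasts 1/8 s, in which the tool goes at most 62.5 mm and 10.7 degrees, less where a joint would pass 70% of its speed; a pose out of reach is approached as far as the arm can. A call with a number of a shift or a turn outside -1 to 1 is refused whole. A call with a gripper value outside its range is refused whole. The fingers move at their own pace and stop on an object; "force" is the grip in N (left out, the last holds). Time passes only in rows, so rows that do not move let the fingers close. It gives the time, the measured TCP pose, the force, the opening and the grip force at its end, in the units of the state.
- robot.sense(): the state, without advancing time (a new reading comes with each control period).
- robot.camera(name): name is "scene" or "top"; returns a dict with "pixels" (384x512x3 uint8, red, green, blue), "mtx" (3x3 intrinsics, pixels), "cam_to_world" (4x4, takes a point from camera to world coordinates). Camera axes: x right, y down, z forward; pixel columns grow to the right and rows downward; lengths in m; the calibration is good to about 2 mm. A picture is of the moment at which its call begins. There is no depth.
- robot.close_job(): hands the job in; it is judged then, once.
The state is a dict: "time_s": time; "joint_positions": joint angles; "joint_vel": joint speeds; "effort": joint torques, N m; "eef_pos": TCP position; "tcp_rot": TCP orientation; "ft_force": force on the tool from outside, world axes, zero at the start; "moment": the same for the moment, N m; "width": finger opening in m; "finger_force": force on a finger pad.
Only numpy, scipy, OpenCV 4.12 (cv2) and the standard library are available. Lean on these libraries where they do the work, as an engineer would, in place of code of your own. Each camera call takes 0.05 s, during which the arm holds its last target. There are 200 camera calls.

### The job

Feel whether two of the tissue blocks on the cold plate have set: with the fingers closed, touch the wax top of the block in the green cassette lightly for a moment, then the wax top of the block in the pink cassette in the same way, and draw back clear. Do not press hard, do not shift or pick up anything, and do not touch the white-cassette block or the flat blue cassette at all.

Things in the scene. Friction and masses are not known exactly. Their poses are not given: they have to be found in the camera images.
- cold_plate: Bench cold plate, a white housing with a bare metal top, 136 x 330 x 43 mm (its x, y, z), fixed. Origin at the centre of its underside, on the worktop; the flat top is 43 mm above. x points away from the robot at yaw 0. The four cassettes lie side by side on it in a row along its y, about 74 mm apart, in any order.
- green_block: Green plastic cassette carrying a cream wax block with a pinkish tissue spot on its top, 41 x 28 x 12.5 mm over all (its x, y, z), 30 g or so, loose. Origin at the centre of its underside. Rigid: it does not give when touched, so come down slowly over the last centimetre (15 mm/s or less) and stop at the first contact; an arrival at 30 mm/s knocks it with about 70 N for an instant.
- green_wax_top (a point): Centre of the wax top (flat, about 28 x 24 mm) of the green cassette's block, 12.5 mm above the cassette's underside and 5 mm ahead (+x) of its centre: the spot to touch first, from above. Axes as the cassette.
- pink_block: The same with a pink cassette: cream wax block on top, 41 x 28 x 12.5 mm, loose. Origin at the centre of its underside.
- pink_wax_top (a point): Centre of the wax top (flat, about 28 x 24 mm) of the pink cassette's block, 12.5 mm above the cassette's underside and 5 mm ahead (+x) of its centre: the spot to touch second, from above. Axes as the cassette.
- white_block: The same with a white cassette: cream wax block on top, 41 x 28 x 12.5 mm, loose; not to be touched. Origin at the centre of its underside.
- blue_cassette: Flat blue cassette without wax, 41 x 28 x 6 mm, loose; not to be touched. Origin at the centre of its underside.
- forceps: Steel forceps lying on the worktop to the right of the cold plate, 127 x 13 x 8 mm, length along x; a bystander. Origin at the centre of the underside.
- brush: Fine red-handled brush lying on the worktop to the right, 9 x 162 x 9 mm, length along y; a bystander. Origin at the centre of the underside.

How it is judged:
By the outcome, as a careful person would: the job done as asked, in the order asked, and still so for the second after the job is handed in, with the robot touching nothing.
It also fails if it takes over 48 s, if anything falls off the work surface, if the arm or the gripper's body presses on something with over 40 N, if the wrist force passes 120 N, or if a joint passes its speed limit or range.

## Working session

There is one attempt and no reset: what is moved stays moved. The work goes in short steps, Python scripts to look and compute and a tool call to move; the robot and the scene stay as the last step left them, time stands still between calls to the robot, and variables do not carry over. Pictures are saved under pics/ and viewed, at most 10 in all, crops included, and the job is handed in when it is done.

Besides the shell and the picture viewer there is one more tool, called by a JSON object that holds its "name" and its "arguments", one argument or row to a line. send_rows: Moves the arm, as the interface text tells. Shifts and turns lie within -1 to 1; 1 stands for 0.4 m of shift or 4 degrees of turn. Its arguments: {"type":"object","properties":{"moves":{"type":"array"},"force":{"type":"number"}},"required":["moves"]}

```bash
mkdir -p pics; python3 - <<'E'
from cell import robot
import cv2,numpy as np
s=robot.sense();print({k:np.round(s[k],3).tolist() for k in s})
for n in("top","scene"):
    c=robot.camera(n);np.savez(f"{n}.npz",**c);cv2.imwrite(f"pics/{n}1.png",c["pixels"][:,:,::-1])
    print(n,np.round(c["mtx"],1).tolist(),np.round(c["cam_to_world"],3).tolist())
E
```

```text
{'time_s': 0.0, 'joint_positions': [-0.954, 0.502, -0.427, 1.551, 0.221, 1.138, -0.21], 'joint_vel': [-0.002, 0.001, 0.001, -0.001, -0.001, 0.001, -0.001], 'effort': [0.0, -56.66, -5.816, -27.91, -0.069, 0.031, 0.0], 'eef_pos': [0.225, 0.609, 0.226], 'tcp_rot': [[-0.938, 0.346, -0.001], [0.346, 0.938, -0.002], [0.0, -0.002, -1.0]], 'ft_force': [-0.409, -1.259, 0.422], 'moment': [-0.008, 0.032, 0.006], 'finger_force': 0.0, 'width': 0.092}
top [[417.0, 0.0, 260.4], [0.0, 417.0, 190.7], [0.0, 0.0, 1.0]] [[-0.021, -0.999, 0.047, 0.442], [-1.0, 0.02, -0.017, -0.152], [0.016, -0.048, -0.999, 1.283], [0.0, 0.0, 0.0, 1.0]]
scene [[412.1, 0.0, 253.2], [0.0, 412.1, 189.6], [0.0, 0.0, 1.0]] [[0.567, -0.563, 0.601, -0.239], [-0.823, -0.376, 0.425, -0.665], [-0.013, -0.736, -0.677, 0.863], [0.0, 0.0, 0.0, 1.0]]
```

View pics/top1.png

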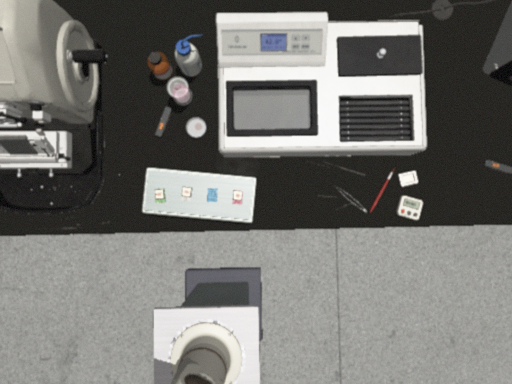

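View pics/scene1.png

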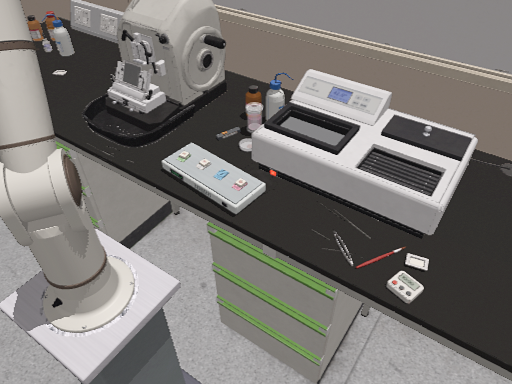

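The top view shows a row of cassettes: green at (160,195), white at (186,191), blue at (212,195) and pink at (238,197). The scene view shows the same order at (184,156), (204,164), (221,174) and (240,184). The arm is clear of the plate.

```bash
cat > h.py <<'E'
import numpy as np,cv2
def load(n):
    c=np.load(n+".npz");return c["pixels"],c["mtx"],c["cam_to_world"]
def ray(uv,z,K,T):
    d=T[:3,:3]@np.linalg.solve(K,[uv[0],uv[1],1]);o=T[:3,3];return o+d*(z-o[2])/d[2]
def proj(p,K,T):
    q=K@(T[:3,:3].T@(np.asarray(p)-T[:3,3]));return q[:2]/q[2]
E
python3 - <<'E'
from h import *
R={"top":(140,265,160,230),"scene":(155,270,140,215)}
for n,(a,b,c,d) in R.items():
    im,K,T=load(n);cr=im[c:d,a:b]
    cv2.imwrite(f"pics/{n}c.png",cv2.resize(cr[:,:,::-1],None,fx=6,fy=6,interpolation=cv2.INTER_NEAREST))
    h=cv2.cvtColor(cr,cv2.COLOR_RGB2HSV).astype(int);H,S,V=h[...,0],h[...,1],h[...,2]
    for k,m in dict(green=(H>38)&(H<80)&(S>80),pink=((H>160)|(H<4))&(S>70),blue=(H>95)&(H<115)&(S>80),wax=(H>12)&(H<35)&(S>20)&(V>150)).items():
        N,_,st,ce=cv2.connectedComponentsWithStats(m.astype(np.uint8))
        for i in range(1,N):
            if st[i,4]>=8: print(n,k,st[i,4],ce[i]+[a,c],st[i,:4]+[a,c,0,0],ray(ce[i]+[a,c],.0555 if k=="wax" else .048,K,T).round(4))
E
```

```text
top pink 14 [237.  201.5] [234 201   7   2] [ 0.4697 -0.1032  0.048 ]
top blue 54 [211.33333333 196.16666667] [208 189   8  12] [ 0.487  -0.0276  0.048 ]
top wax 10 [183.1 194.3] [182 191   5   6] [0.4939 0.0543 0.0555]
top wax 14 [187.42857143 191.71428571] [184 190   7   5] [0.5013 0.0415 0.0555]
top wax 26 [159.19230769 193.96153846] [155 192   9   6] [0.4963 0.1243 0.0555]
top wax 12 [238.         194.91666667] [236 193   6   5] [ 0.4889 -0.1068  0.0555]
scene green 25 [175.64 173.56] [171 170  11   9] [0.412  0.0846 0.048 ]
scene blue 29 [220.06896552 175.72413793] [214 172  14   8] [ 0.4796 -0.035   0.048 ]
scene wax 8 [184.625 155.875] [182 154   6   4] [0.4868 0.1132 0.0555]
```

View pics/topc.png

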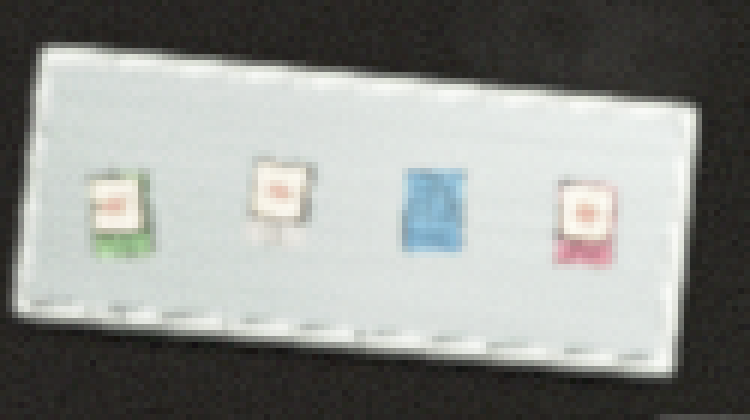

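View pics/scenec.png

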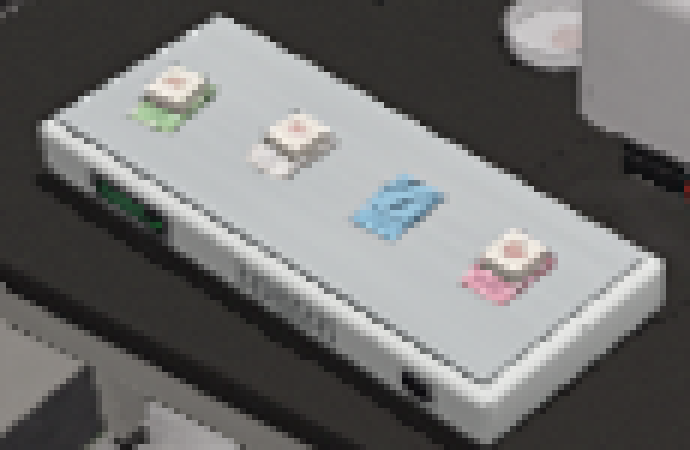

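The crops give these wax-top centres: top view green at about (158.8,193.5) and pink at (237,194.7); scene view green at (184.2,154.0) and pink at (240.7,181.7). I'll straighten the tool, close the fingers and lift while triangulating.

{"name": "send_rows", "arguments": {
  "moves": [
    {"twist": [0,0,-1],"offset": [0,0,-0.03],"jaw": 255},
    {"twist": [0,0,-1],"offset": [0,0,-0.05],"jaw": 255},
    {"twist": [0,0,-1],"offset": [0,0,-0.05],"jaw": 255},
    {"twist": [0,0,-1],"offset": [0,0,-0.03],"jaw": 255},
    {"twist": [0,0,-1],"offset": [0,0,0],"jaw": 255},
    {"twist": [0,0,-0.06],"offset": [0,0,0],"jaw": 255}
  ]
}}

```text
time_s: 0.85
eef_pos: [0.2252, 0.6094, 0.2903]
tcp_rot: [[-1.0, 0.001, -0.0], [0.001, 1.0, -0.001], [0.0, -0.001, -1.0]]
ft_force: [-0.3, 0.0, 0.1]
width: 0.0365
finger_force: 0.0
```

```bash
python3 - <<'E'
from h import *
P={"top":{"g":(158.8,193.5),"p":(237,194.7),"TL":(146.5,168),"TR":(255.5,177.2),"BL":(142.3,212.5),"BR":(251.8,221.8)},"scene":{"g":(184.2,154),"p":(240.7,181.7)}}
for n in P:
    _,K,T=load(n)
    for k,v in P[n].items(): print(n,k,ray(v,.0555 if len(k)==1 else .043,K,T).round(4))
from cell import robot
s=robot.sense();print(s["tcp_rot"].round(3) if hasattr(s["tcp_rot"],"round") else s["tcp_rot"])
E
```

```text
top g [0.4977 0.1254 0.0555]
top p [ 0.4896 -0.1039  0.0555]
top TL [0.5749 0.164  0.043 ]
top TR [ 0.5412 -0.1594  0.043 ]
top BL [0.443  0.1773 0.043 ]
top BR [ 0.4087 -0.1458  0.043 ]
scene g [0.4934 0.1208 0.0555]
scene p [ 0.4855 -0.1083  0.0555]
[[-1.     0.001 -0.   ]
 [ 0.001  1.    -0.001]
 [ 0.    -0.001 -1.   ]]
```

{"name": "send_rows", "arguments": {
  "moves": [
    {"twist": [0,0,0],"offset": [-0.02,-0.05,0],"jaw": 255},
    {"twist": [0,0,0],"offset": [-0.03,-0.09,0],"jaw": 255},
    {"twist": [0,0,0],"offset": [-0.03,-0.1,0],"jaw": 255},
    {"twist": [0,0,0],"offset": [-0.03,-0.1,0],"jaw": 255},
    {"twist": [0,0,0],"offset": [-0.03,-0.1,0],"jaw": 255},
    {"twist": [0,0,0],"offset": [-0.03,-0.1,0],"jaw": 255},
    {"twist": [0,0,0],"offset": [-0.04,-0.1,0],"jaw": 255},
    {"twist": [0,0,0],"offset": [-0.04,-0.1,0],"jaw": 255},
    {"twist": [0,0,0],"offset": [-0.04,-0.1,0],"jaw": 255},
    {"twist": [0,0,0],"offset": [-0.04,-0.1,0],"jaw": 255},
    {"twist": [0,0,0],"offset": [-0.04,-0.1,0],"jaw": 255},
    {"twist": [0,0,0],"offset": [0,0,0],"jaw": 255}
  ]
}}

```text
time_s: 2.35
eef_pos: [0.3739, 0.1904, 0.2904]
tcp_rot: [[-1.0, 0.008, -0.0], [0.008, 1.0, -0.001], [0.0, -0.001, -1.0]]
ft_force: [0.2, 0.0, -0.0]
width: 0.0003
finger_force: 0.0
```

{"name": "send_rows", "arguments": {
  "moves": [
    {"twist": [0,0,0],"offset": [-0.06,-0.03,0.02],"jaw": 255},
    {"twist": [0,0,0],"offset": [-0.08,-0.04,0.05],"jaw": 255},
    {"twist": [0,0,0],"offset": [-0.08,-0.05,0.08],"jaw": 255},
    {"twist": [0,0,0],"offset": [-0.06,-0.03,0.08],"jaw": 255},
    {"twist": [0,0,0],"offset": [-0.025,-0.015,0.08],"jaw": 255},
    {"twist": [0,0,0],"offset": [0,0,0.08],"jaw": 255},
    {"twist": [0,0,0],"offset": [0,0,0.06],"jaw": 255},
    {"twist": [0,0,0],"offset": [0,0,0.025],"jaw": 255},
    {"twist": [0,0,0],"offset": [0,0,0],"jaw": 255}
  ]
}}

```text
time_s: 3.48
eef_pos: [0.4944, 0.1282, 0.1003]
tcp_rot: [[-1.0, 0.0, -0.001], [0.0, 1.0, 0.0], [0.001, 0.0, -1.0]]
ft_force: [0.5, 0.2, 1.3]
width: 0.0003
finger_force: 0.0
```

```bash
python3 - <<'E'
from h import *
from cell import robot
s=robot.sense();print(s["eef_pos"])
o=[]
for n,(a,b,c,d) in {"top":(140,265,160,230),"scene":(155,270,120,215)}.items():
    k=robot.camera(n);im=k["pixels"]
    o.append(cv2.resize(im[c:d,a:b,::-1],(375,300),interpolation=cv2.INTER_CUBIC))
    print(n,proj(s["eef_pos"],k["mtx"],k["cam_to_world"]))
cv2.imwrite("pics/a.png",np.hstack(o))
E
```

```text
[0.49437267 0.12824267 0.10028399]
top [154.210205   194.04221051]
scene [180.82594968 141.71321622]
```

View pics/a.png

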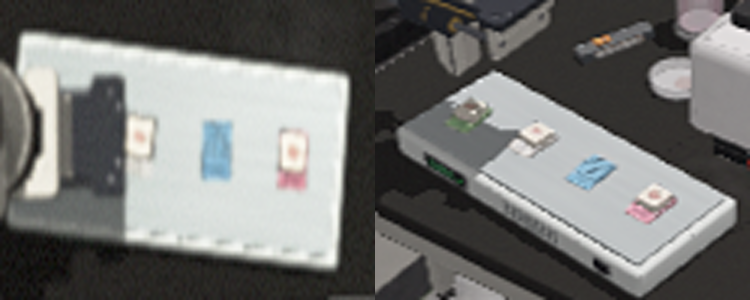

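The top view shows the gripper over the green block, with the body edge next to the white block at crop (125,140). The fingertip isn't clear in the scene crop, so I need a wider one.

```bash
python3 - <<'E'
from h import *
from cell import robot
k=robot.camera("scene");im=k["pixels"][60:200,90:260,::-1].copy()
cv2.imwrite("pics/b.png",cv2.resize(im,None,fx=4,fy=4,interpolation=cv2.INTER_CUBIC))
E
```

```text
(no output)
```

View pics/b.png

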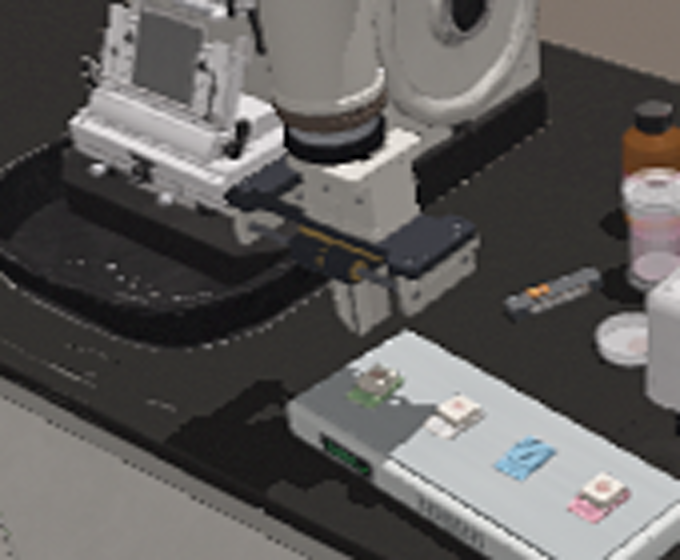

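The closed fingertip is at full-image (180.5,143) in the scene view, which matches its projection (180.8,141.7). The calibration is fine, and nothing is near the white block.

{"name": "send_rows", "arguments": {
  "moves": [
    {"twist": [0,0,0],"offset": [-0.003,-0.012,0.01],"jaw": 255},
    {"twist": [0,0,0],"offset": [0,0,0.02],"jaw": 255},
    {"twist": [0,0,0],"offset": [0,0,0.02],"jaw": 255},
    {"twist": [0,0,0],"offset": [0,0,0.015],"jaw": 255},
    {"twist": [0,0,0],"offset": [0,0,0.01],"jaw": 255},
    {"twist": [0,0,0],"offset": [0,0,0.004],"jaw": 255},
    {"twist": [0,0,0],"offset": [0,0,0.004],"jaw": 255},
    {"twist": [0,0,0],"offset": [0,0,0.004],"jaw": 255},
    {"twist": [0,0,0],"offset": [0,0,0],"jaw": 255}
  ]
}}

```text
time_s: 4.75
eef_pos: [0.4961, 0.1228, 0.0659]
tcp_rot: [[-1.0, 0.0, -0.0], [0.0, 1.0, 0.0], [0.0, 0.0, -1.0]]
ft_force: [-0.6, -0.6, 0.6]
width: 0.0005
finger_force: 0.0
```

{"name": "send_rows", "arguments": {
  "moves": [
    {"twist": [0,0,0],"offset": [0,0,0.003],"jaw": 255},
    {"twist": [0,0,0],"offset": [0,0,0.003],"jaw": 255},
    {"twist": [0,0,0],"offset": [0,0,0.003],"jaw": 255},
    {"twist": [0,0,0],"offset": [0,0,0.003],"jaw": 255},
    {"twist": [0,0,0],"offset": [0,0,0.003],"jaw": 255},
    {"twist": [0,0,0],"offset": [0,0,0.003],"jaw": 255},
    {"twist": [0,0,0],"offset": [0,0,0],"jaw": 255}
  ]
}}

```text
time_s: 5.62
eef_pos: [0.496, 0.1228, 0.0586]
tcp_rot: [[-1.0, 0.0, -0.0], [0.0, 1.0, -0.0], [0.0, -0.0, -1.0]]
ft_force: [-0.7, -0.3, -0.1]
width: 0.0002
finger_force: 0.0
```

Now 0.4 mm rows, checking the force often.

{"name": "send_rows", "arguments": {
  "moves": [
    {"twist": [0,0,0],"offset": [0,0,0.001],"jaw": 255},
    {"twist": [0,0,0],"offset": [0,0,0.001],"jaw": 255},
    {"twist": [0,0,0],"offset": [0,0,0.001],"jaw": 255},
    {"twist": [0,0,0],"offset": [0,0,0.001],"jaw": 255}
  ]
}}

```text
time_s: 6.12
eef_pos: [0.4961, 0.1228, 0.0571]
tcp_rot: [[-1.0, 0.001, -0.0], [0.001, 1.0, 0.0], [0.0, 0.0, -1.0]]
ft_force: [0.5, -0.4, -0.2]
width: 0.0003
finger_force: 0.0
```

{"name": "send_rows", "arguments": {
  "moves": [
    {"twist": [0,0,0],"offset": [0,0,0.001],"jaw": 255},
    {"twist": [0,0,0],"offset": [0,0,0.001],"jaw": 255}
  ]
}}

```text
time_s: 6.38
eef_pos: [0.4961, 0.1228, 0.0563]
tcp_rot: [[-1.0, 0.001, -0.0], [0.001, 1.0, 0.0], [0.0, 0.0, -1.0]]
ft_force: [-0.2, -0.5, 0.0]
width: 0.0009
finger_force: 0.0
```

{"name": "send_rows", "arguments": {
  "moves": [
    {"twist": [0,0,0],"offset": [0,0,0.001],"jaw": 255}
  ]
}}

```text
time_s: 6.5
eef_pos: [0.4961, 0.1228, 0.0559]
tcp_rot: [[-1.0, 0.0, -0.0], [0.0, 1.0, 0.0], [0.0, 0.0, -1.0]]
ft_force: [-0.9, -0.5, -0.3]
width: 0.0007
finger_force: 0.0
```

{"name": "send_rows", "arguments": {
  "moves": [
    {"twist": [0,0,0],"offset": [0,0,0.001],"jaw": 255}
  ]
}}

```text
time_s: 6.62
eef_pos: [0.4961, 0.1228, 0.0558]
tcp_rot: [[-1.0, 0.0, -0.0], [0.0, 1.0, -0.0], [0.0, -0.0, -1.0]]
ft_force: [-2.5, -0.8, 6.7]
width: 0.0005
finger_force: 3.5
```

That's contact at 6.7 N. I'll hold for a moment, then lift straight up.

{"name": "send_rows", "arguments": {
  "moves": [
    {"twist": [0,0,0],"offset": [0,0,0],"jaw": 255},
    {"twist": [0,0,0],"offset": [0,0,0],"jaw": 255}
  ]
}}

```text
time_s: 6.88
eef_pos: [0.4961, 0.1228, 0.0558]
tcp_rot: [[-1.0, 0.001, 0.0], [0.001, 1.0, -0.0], [-0.0, -0.0, -1.0]]
ft_force: [-2.3, -0.6, 5.6]
width: 0.0003
finger_force: 2.8
```

{"name": "send_rows", "arguments": {
  "moves": [
    {"twist": [0,0,0],"offset": [0,0,-0.003],"jaw": 255},
    {"twist": [0,0,0],"offset": [0,0,-0.01],"jaw": 255},
    {"twist": [0,0,0],"offset": [0,0,-0.03],"jaw": 255},
    {"twist": [0,0,0],"offset": [0,0,-0.05],"jaw": 255},
    {"twist": [0,0,0],"offset": [0,0,-0.03],"jaw": 255},
    {"twist": [0,0,0],"offset": [0,0,0],"jaw": 255}
  ]
}}

```text
time_s: 7.62
eef_pos: [0.4971, 0.1231, 0.106]
tcp_rot: [[-1.0, 0.001, 0.003], [0.001, 1.0, 0.001], [-0.003, 0.001, -1.0]]
ft_force: [-0.2, 0.3, 0.4]
width: 0.0004
finger_force: 0.0
```

{"name": "send_rows", "arguments": {
  "moves": [
    {"twist": [0,0,0],"offset": [0.002,-0.04,0],"jaw": 255},
    {"twist": [0,0,0],"offset": [0.004,-0.08,0],"jaw": 255},
    {"twist": [0,0,0],"offset": [0.004,-0.1,0],"jaw": 255},
    {"twist": [0,0,0],"offset": [0.004,-0.1,0],"jaw": 255},
    {"twist": [0,0,0],"offset": [0.004,-0.1,0],"jaw": 255},
    {"twist": [0,0,0],"offset": [0.003,-0.08,0],"jaw": 255},
    {"twist": [0,0,0],"offset": [0.002,-0.05,0],"jaw": 255},
    {"twist": [0,0,0],"offset": [0,-0.02,0],"jaw": 255},
    {"twist": [0,0,0],"offset": [0,0,0],"jaw": 255},
    {"twist": [0,0,0],"offset": [0,0,0],"jaw": 255}
  ]
}}

```text
time_s: 8.88
eef_pos: [0.4867, -0.1041, 0.1045]
tcp_rot: [[-1.0, -0.001, -0.0], [-0.001, 1.0, 0.001], [0.0, 0.001, -1.0]]
ft_force: [-0.4, 0.3, -0.6]
width: 0.0004
finger_force: 0.0
```

```bash
python3 - <<'E'
from h import *
from cell import robot
s=robot.sense();k=robot.camera("scene");print(s["eef_pos"],proj(s["eef_pos"],k["mtx"],k["cam_to_world"]))
im=k["pixels"][100:215,150:290,::-1]
cv2.imwrite("pics/c.png",cv2.resize(im,None,fx=5,fy=5,interpolation=cv2.INTER_CUBIC))
E
```

```text
[ 0.48668374 -0.10411041  0.10449289] [239.18989666 168.20522152]
```

View pics/c.png

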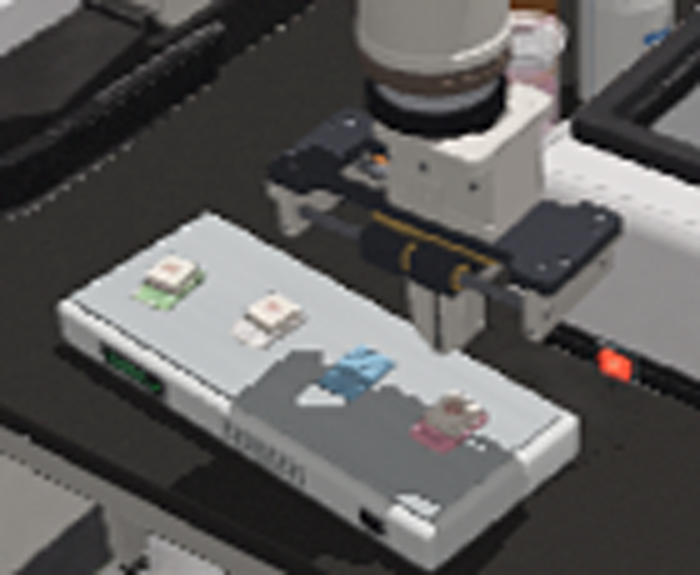

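Tip at full-image (239,170), above the pink block at (241,182). The green block looks unmoved. Descending in the same way.

{"name": "send_rows", "arguments": {
  "moves": [
    {"twist": [0,0,0],"offset": [-0.002,-0.005,0.01],"jaw": 255},
    {"twist": [0,0,0],"offset": [0,0,0.02],"jaw": 255},
    {"twist": [0,0,0],"offset": [0,0,0.025],"jaw": 255},
    {"twist": [0,0,0],"offset": [0,0,0.02],"jaw": 255},
    {"twist": [0,0,0],"offset": [0,0,0.01],"jaw": 255},
    {"twist": [0,0,0],"offset": [0,0,0.005],"jaw": 255},
    {"twist": [0,0,0],"offset": [0,0,0.003],"jaw": 255},
    {"twist": [0,0,0],"offset": [0,0,0],"jaw": 255}
  ]
}}

```text
time_s: 9.93
eef_pos: [0.4878, -0.1072, 0.0676]
tcp_rot: [[-1.0, 0.001, 0.0], [0.001, 1.0, -0.0], [-0.0, -0.0, -1.0]]
ft_force: [-1.0, -0.5, 0.2]
width: 0.0004
finger_force: 0.0
```

{"name": "send_rows", "arguments": {
  "moves": [
    {"twist": [0,0,0],"offset": [0,0,0.003],"jaw": 255},
    {"twist": [0,0,0],"offset": [0,0,0.003],"jaw": 255},
    {"twist": [0,0,0],"offset": [0,0,0.003],"jaw": 255},
    {"twist": [0,0,0],"offset": [0,0,0.003],"jaw": 255},
    {"twist": [0,0,0],"offset": [0,0,0.003],"jaw": 255},
    {"twist": [0,0,0],"offset": [0,0,0],"jaw": 255}
  ]
}}

```text
time_s: 10.68
eef_pos: [0.4875, -0.1072, 0.0614]
tcp_rot: [[-1.0, 0.0, -0.0], [0.0, 1.0, 0.0], [0.0, 0.0, -1.0]]
ft_force: [0.2, 0.6, 0.5]
width: 0.0003
finger_force: 0.0
```

{"name": "send_rows", "arguments": {
  "moves": [
    {"twist": [0,0,0],"offset": [0,0,0.002],"jaw": 255},
    {"twist": [0,0,0],"offset": [0,0,0.002],"jaw": 255},
    {"twist": [0,0,0],"offset": [0,0,0.002],"jaw": 255},
    {"twist": [0,0,0],"offset": [0,0,0.002],"jaw": 255},
    {"twist": [0,0,0],"offset": [0,0,0.002],"jaw": 255},
    {"twist": [0,0,0],"offset": [0,0,0],"jaw": 255}
  ]
}}

```text
time_s: 11.42
eef_pos: [0.4875, -0.1072, 0.0574]
tcp_rot: [[-1.0, 0.001, -0.0], [0.001, 1.0, 0.0], [0.0, 0.0, -1.0]]
ft_force: [0.6, 0.1, 0.1]
width: 0.0003
finger_force: 0.0
```

{"name": "send_rows", "arguments": {
  "moves": [
    {"twist": [0,0,0],"offset": [0,0,0.001],"jaw": 255},
    {"twist": [0,0,0],"offset": [0,0,0.001],"jaw": 255}
  ]
}}

```text
time_s: 11.68
eef_pos: [0.4876, -0.1072, 0.0567]
tcp_rot: [[-1.0, 0.001, 0.0], [0.001, 1.0, 0.0], [-0.0, 0.0, -1.0]]
ft_force: [0.3, -0.7, -0.9]
width: 0.0006
finger_force: 0.0
```

{"name": "send_rows", "arguments": {
  "moves": [
    {"twist": [0,0,0],"offset": [0,0,0.001],"jaw": 255},
    {"twist": [0,0,0],"offset": [0,0,0.001],"jaw": 255}
  ]
}}

```text
time_s: 11.92
eef_pos: [0.4876, -0.1072, 0.0559]
tcp_rot: [[-1.0, 0.001, -0.0], [0.001, 1.0, 0.0], [0.0, 0.0, -1.0]]
ft_force: [0.4, -0.7, -0.4]
width: 0.0004
finger_force: 0.0
```

{"name": "send_rows", "arguments": {
  "moves": [
    {"twist": [0,0,0],"offset": [0,0,0.001],"jaw": 255}
  ]
}}

```text
time_s: 12.05
eef_pos: [0.4876, -0.1072, 0.0558]
tcp_rot: [[-1.0, 0.001, -0.0], [0.001, 1.0, -0.0], [0.0, -0.0, -1.0]]
ft_force: [-2.1, -0.2, 7.6]
width: 0.0007
finger_force: 3.7
```

Contact at 7.6 N. Same hold, then draw back up.

{"name": "send_rows", "arguments": {
  "moves": [
    {"twist": [0,0,0],"offset": [0,0,0],"jaw": 255},
    {"twist": [0,0,0],"offset": [0,0,0],"jaw": 255}
  ]
}}

```text
time_s: 12.3
eef_pos: [0.4876, -0.1072, 0.0558]
tcp_rot: [[-1.0, 0.001, -0.0], [0.001, 1.0, -0.0], [0.0, -0.0, -1.0]]
ft_force: [-1.9, -0.3, 5.3]
width: 0.0004
finger_force: 2.7
```

{"name": "send_rows", "arguments": {
  "moves": [
    {"twist": [0,0,0],"offset": [0,0,-0.003],"jaw": 255},
    {"twist": [0,0,0],"offset": [0,0,-0.01],"jaw": 255},
    {"twist": [0,0,0],"offset": [0,0,-0.03],"jaw": 255},
    {"twist": [0,0,0],"offset": [0,0,-0.07],"jaw": 255},
    {"twist": [0,0,0],"offset": [0,0,-0.1],"jaw": 255},
    {"twist": [0,0,0],"offset": [0,0,-0.1],"jaw": 255},
    {"twist": [0,0,0],"offset": [0,0,-0.07],"jaw": 255},
    {"twist": [0,0,0],"offset": [0,0,-0.03],"jaw": 255},
    {"twist": [0,0,0],"offset": [0,0,0],"jaw": 255},
    {"twist": [0,0,0],"offset": [0,0,0],"jaw": 255}
  ]
}}

```text
time_s: 13.55
eef_pos: [0.4867, -0.107, 0.2195]
tcp_rot: [[-1.0, 0.0, -0.002], [0.0, 1.0, 0.0], [0.002, 0.0, -1.0]]
ft_force: [-0.2, 0.5, -0.3]
width: 0.0005
finger_force: 0.0
```

```bash
python3 - <<'E'
from h import *
from cell import robot
im=robot.camera("scene")["pixels"][130:215,150:280,::-1];o=np.load("scene.npz")["pixels"][130:215,150:280,::-1]
cv2.imwrite("pics/d.png",cv2.resize(np.hstack([o,im]),None,fx=3,fy=3,interpolation=cv2.INTER_CUBIC))
E
```

```text
(no output)
```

View pics/d.png

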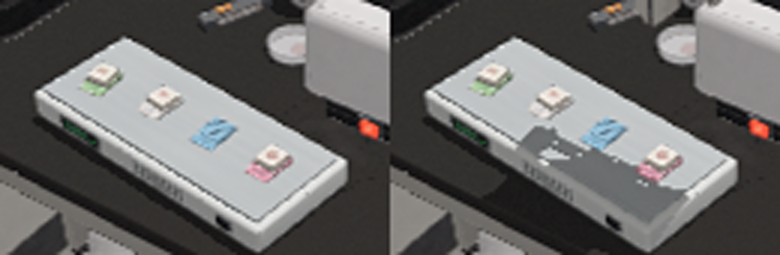

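All four cassettes sit where they were: before/after crops show green at (102,78) and (492,78), and pink at (272,160) and (662,160), where the right-hand crop is offset by 390. The gripper is well clear.

```bash
python3 -c "
from cell import robot
print(robot.close_job())"
```

```text
the job is handed in; nothing more can be done
None
```

I touched the green block's wax top and then the pink's, reading about 7 N on the green and 8 N on the pink; both felt rigid, nothing looked shifted in the before/after pictures, and I handed the job in at about 14 s with the arm drawn back clear.

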